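Open the tight honey jar in the one-handed jar holder

TASK

Open the honey jar with the one-handed jar holder: turn the black clamp dial clockwise until its white pointer stands at the red line on the steel strap, so that the jaw braces the jar, then slide the red lock fully home into the dial's notch. Then unscrew the tight brass cap without letting the jar turn, stop as soon as its threads are free (about a fifth of a turn), lift it straight up and finish while holding it still and level just above the open jar (a finger's breadth or two, not touching it), with the holder still clamped and locked. Leave the ramekin, honey dipper, mug and lemon alone.

Things in the scene. Friction and masses are not known exactly. Their poses are not given: they have to be found in the camera images.
- jar_holder: One-handed jar holder, fixed: wooden board 276 x 112 mm, top 14 mm above the worktop. Origin: centre of its underside; x runs along the board from the jar's end to the lock's end, z up. Jar near x -76 mm, loose by 2 to 5 mm between the white V-block (-x side) and the black-padded jaw (+x side), both 60 mm high. White housing, 48 mm high, from x -5 to 129 mm, y -42 to 42 mm
- clamp_dial (a joint): Black clamp dial, rad: 0 open, grows clockwise seen from above, end stop 1.75; starts at 0 to 0.35. Mark (pointer at the red line, notch facing the bolt): 1.30; the lock fits within about 0.1 of it. Stiff: 0.25 N m, about 0.4 near the mark; stays where left. Drives the jaw 6 mm per rad; the jaw meets the jar at 0.9 and presses it with about 25 N at the mark
- dial_grip (a point): Point on the dial's axis (holder x +34 mm, y 0), 76 mm above the worktop. Bar grip 56 mm long, 14 mm wide, from 60 to 84 mm above the worktop on a disc 66 mm wide; its pointer end (white stripe) points along the holder's +x turned counter-clockwise by (1.30 - dial reading). The steel strap with the red line is at holder x 74 to 83 mm, 59 mm high
- lock_bolt (a joint): Lock bolt, m: 0 drawn back (as at the start), 0.018 fully home in the dial's notch; it moves towards the dial (holder's -x). Friction about 2.5 N. It meets the dial's rim and is blocked unless the dial is at the mark
- lock_tab (a point): Top centre of the lock's upright red tab, 77.5 mm above the worktop. The tab is 10 mm thick along the holder's x, 22 mm wide along its y, and stands from 49 to 77.5 mm above the worktop; it moves with the bolt. Pinch it across its 22 mm width and slide it 18 mm towards the dial
- honey_jar: Round amber honey jar, loose, 68 mm across, 90 mm high to its rim, about 0.45 kg, upright on the holder's board. Origin: centre of its underside; z up. The full-width body ends 60 mm up; the shoulder slopes in to a 34 mm wide neck at 72 mm. Three threads on the neck reach 22 mm from the axis
- jar_rim (a point): Centre of the jar's mouth, 90 mm above its underside
- jar_label (a point): Point on the jar's paper label, 34 mm from the jar's axis and 30 mm above its underside; it shows whether the jar turns
- jar_cap: Brass twist-off cap, knurled, 57 mm wide, 18 mm high, 75 g, loose part screwed tight on the jar. Origin: centre of its lower edge, at the start 92 mm above the worktop (top 110 mm). Takes 0.5 to 1 N m at first. Unscrews counter-clockwise seen from above, rises about 3 mm, free after about 1.0 rad; at 1.5 rad its three lugs strike the next threads. Aim at 1.25 rad, then lift
- cap_top (a point): Centre of the cap's top face
- ramekin: White ramekin, 73 mm wide, 41 mm high, a bystander. Origin: centre of its underside
- honey_dipper: Wooden honey dipper, 157 mm long, lying behind the holder, a bystander. Origin: under its middle
- mug: Small blue mug, 82 x 58 x 49 mm, a bystander. Origin: under its middle
- lemon_3: Yellow lemon, 76 x 56 x 55 mm, a bystander. Origin: under its middle

How it is judged:
On the way, in this order (a step that is already met when the one before it is completed fails the run):
1. the dial stands at the mark (1.30 within 0.13 rad) and the jaw presses on the jar, the lock still drawn back (value of joint clamp_dial between 1.17 and 1.43 rad and value of joint lock_bolt below 0.008 m and contact force between jar_holder and honey_jar above 10 N), for 0.2 s.
2. the lock is fully home (over 15 mm), the cap still tight (turned under 0.3 rad) (value of joint lock_bolt above 0.015 m and angle between the x axis of jar_cap and the x axis of honey_jar, either way round below 0.3 rad), for 0.2 s.
3. the cap has been turned out of its threads (over 0.95 rad against the jar), still on the jar (risen under 8 mm) (angle between the x axis of jar_cap and the x axis of honey_jar, either way round above 0.95 rad and z of jar_cap in the frame of honey_jar below 0.0865 m), for 0.05 s.
At the end, for the whole second after the job is handed in: fingers hold the cap still and level (0.2 rad), lower edge 4 to 50 mm above the jar's rim, axes within 15 mm, clear of the jar, turned under 1.5 rad against it; jar upright and clamped (over 10 N), dial within 0.2 rad of the mark, lock at least 14 mm home (z of jar_cap in the frame of jar_rim between 0.004 and 0.05 m and horizontal distance between jar_cap and jar_rim below 0.015 m and angle between jar_cap's own z axis and vertical below 0.2 rad and angle between the x axis of jar_cap and the x axis of honey_jar, either way round below 1.5 rad and linear speed of jar_cap below 0.02 m/s and contact force between the fingers and jar_cap above 2 N and contact force between jar_cap and honey_jar below 0.1 N and value of joint clamp_dial between 1.1 and 1.5 rad and value of joint lock_bolt above 0.014 m and contact force between jar_holder and honey_jar above 10 N and angle between honey_jar's own z axis and vertical below 0.08 rad); the arm keeps its last pose, push and grip.
It fails at once if the jar turned or was pulled from the holder (its label moved over 10 mm) (distance of jar_label from where it was at the start of the episode above 0.01 m).
It fails at once if the cap was turned on past the free gap until its lugs struck the next threads (over 1.5 rad against the jar) (angle between the x axis of jar_cap and the x axis of honey_jar, either way round above 1.5 rad).
It fails at once if the dial was wrenched past the mark (over 1.6 rad), which would crack the jar (value of joint clamp_dial above 1.6 rad).
It fails at once if a bystander was pushed aside (over 25 mm) (distance of any of ramekin, honey_dipper, mug, lemon_3 from where it was at the start of the episode above 0.025 m).
It also fails if it takes over 58 s, if anything falls off the work surface, if the arm or the gripper's body presses on something with over 40 N, if the wrist force passes 120 N, or if a joint passes its speed limit or range.

ROBOT

A 6-joint arm with a two-finger parallel gripper is mounted at the origin on a cart in front of the work surface, level with it; the furniture and walls round the work are solid. World frame = base frame: x ahead of the robot, y to its left, z up, the work surface at z = 0. Lengths are in m, angles in rad, forces in N, time in s.
With the tool pointing down it reaches from about 0.275 to 0.775 m from the base axis. Payload 14.6 kg.
Tool frame: the origin (TCP) lies midway between the tips of the shut fingers; the grasp point (between the pads) lies 19 mm behind it; z points along the fingers, y is the line along which they close (so a half turn about z gives the same grasp; the last joint's range is limited). The gripper opens to 85 mm and grips with 20 to 120 N. Pads are 22 mm wide; open, the fingers measure 114 mm over their backs; the gripper's body (76 mm by 85 mm) begins 54 mm behind the grasp point. The pads swing forward as they close: fully open they stand 13 mm farther back than shut.
Start: joints at [-1.386, 0.263, -0.048, 1.259, 0, 1.415], TCP at [0.175, -0.495, 0.231] pointing down, gripper open.
Joint ranges: [-2.65, 2.65], [-0.89, 1.7], [-1.18, 1.37], [-2.13, 2.11], [-1.35, 1.29], [-3.14, 3.14]. Speed limits (rad/s): [1.89, 1.89, 2.57, 2.79, 3.14, 3.14].

INTERFACE

Orientations are given as a rotation vector (axis times angle).
In Python, from bench import r, viewer, close_job gives the robot as it stands (r), with the cameras (viewer) and the job as plain functions.
- The arm moves only by the shell command python3 shift.py 'ROWS' [FORCE]. ROWS is rows parted by semicolons, their numbers by spaces, 1 to 8 of them, each of 5 numbers: the opening from 0.0 (shut) to 1.0 (fully open), then dx, dy, dz in m, then a turn about the tool's z in rad; each row is the pose to reach, as a shift and turn from the pose commanded when the command began, along the tool's axes at that moment; what a row does not reach only later rows make up. A row lasts 1/12 s, in which the tool goes at most 0.0417 m and 0.125 rad, less where a joint would pass 70% of its speed; a pose out of reach is approached as far as the arm can. The fingers move at their own pace and stop on an object; FORCE is the grip in N (left out, the last holds). Time passes only in rows, so rows that do not move let the fingers close. It prints the time, the measured TCP pose, the force, the opening and the grip force at its end.
- r.get_obs(): the state, without advancing time (a new reading comes with each control period).
- viewer.read_camera(name): name is "scene" or "top" or "wrist"; returns (picture, depth): 480x640x3 uint8, red, green, blue; 480x640 float32, m along the optical axis (not along the pixel's ray), 0 where there is no reading.
- viewer.camera_model(name): a dict with "intrinsics" (3x3 intrinsics, pixels), "extrinsics" (4x4, takes a point from camera to world coordinates); the wrist camera has in their place "mount" (4x4, takes a point from camera to tool coordinates, whose origin is the TCP and whose axes are the flange's). Camera axes: x right, y down, z forward; pixel columns grow to the right and rows downward; lengths in m; the calibration is good to about 2 mm. A picture is of the moment at which its call begins: read the wrist's pose just before it. camera_model takes no time and is no camera call.
- close_job(): hands the job in; it is judged then, once.
The state is a dict: "time": time; "joint_positions": joint angles; "joint_vel": joint speeds; "effort": joint torques, N m; "position": TCP position; "ee_rot": TCP orientation; "force": force on the tool from outside, world axes, zero at the start; "moment": the same for the moment, N m; "gripper_width": opening from 0.0 (shut) to 1.0 (fully open); "grasp_force": force on a finger pad.
Only numpy, scipy, OpenCV 4.12 (cv2) and the standard library are available. Lean on these libraries where they do the work, as an engineer would, in place of code of your own. Each camera call takes 0.05 s, during which the arm holds its last target. There are 200 camera calls.

## Working session

There is one attempt and no reset: what is moved stays moved. The work goes in short steps, Python scripts to look and compute and a shell command to move; the robot and the scene stay as the last step left them, time stands still between calls to the robot, and variables do not carry over. Pictures are saved under pics/ and viewed, at most 10 in all, crops included, and the job is handed in when it is done.

```bash
ls; mkdir -p pics
python3 - <<'E'
from bench import r, viewer, close_job
import cv2,numpy as np
o=r.get_obs();print({k:np.round(v,3).tolist() for k,v in o.items()})
for n in("scene","top"):
    p,d=viewer.read_camera(n);np.savez('pics/'+n,p=p,d=d);cv2.imwrite(f'pics/{n}0.png',p[:,:,::-1]);m=viewer.camera_model(n);print(m)
print(viewer.camera_model("wrist"))
E
```

```text
bench.py
pics
shift.py
{'time': 0.0, 'joint_positions': [-1.386, 0.264, -0.049, 1.259, 0.0, 1.415], 'joint_vel': [0.0, -0.0, 0.001, -0.0, 0.002, -0.001], 'effort': [0.003, -63.761, 38.456, 0.014, 0.0, 0.0], 'position': [0.175, -0.495, 0.231], 'ee_rot': [-3.095, -0.531, -0.0], 'force': [-0.499, 0.396, -1.312], 'moment': [-0.005, 0.067, -0.011], 'grasp_force': 0.0, 'gripper_width': 1.002}
{'intrinsics': array([[446.6147198 ,   0.        , 321.78301801],
       [  0.        , 446.6147198 , 247.77232859],
       [  0.        ,   0.        ,   1.        ]]), 'extrinsics': array([[-0.55912211, -0.44152902,  0.70173684, -0.23864758],
       [-0.82890563,  0.31531661, -0.46205076,  0.53520336],
       [-0.01726046, -0.84001641, -0.54228638,  0.75375448],
       [ 0.        ,  0.        ,  0.        ,  1.        ]])}
{'intrinsics': array([[593.65921937,   0.        , 328.98172338],
       [  0.        , 593.65921937, 236.49594382],
       [  0.        ,   0.        ,   1.        ]]), 'extrinsics': array([[-0.02559497, -0.98709554,  0.15807366,  0.3786449 ],
       [-0.99947973,  0.02837244,  0.01533877, -0.00721739],
       [-0.01962577, -0.15759883, -0.98730818,  1.45838888],
       [ 0.        ,  0.        ,  0.        ,  1.        ]])}
{'intrinsics': array([[339.23914343,   0.        , 318.87794997],
       [  0.        , 339.23914343, 239.72086731],
       [  0.        ,   0.        ,   1.        ]]), 'mount': array([[ 8.36477886e-05, -9.48741449e-01, -3.16053248e-01,
         8.21624434e-02],
       [ 9.99999964e-01, -1.62477330e-06,  2.69540895e-04,
        -3.11001279e-04],
       [-2.56238134e-04, -3.16053260e-01,  9.48741414e-01,
        -1.44024856e-01],
       [ 0.00000000e+00,  0.00000000e+00,  0.00000000e+00,
         1.00000000e+00]])}
```

View pics/top0.png

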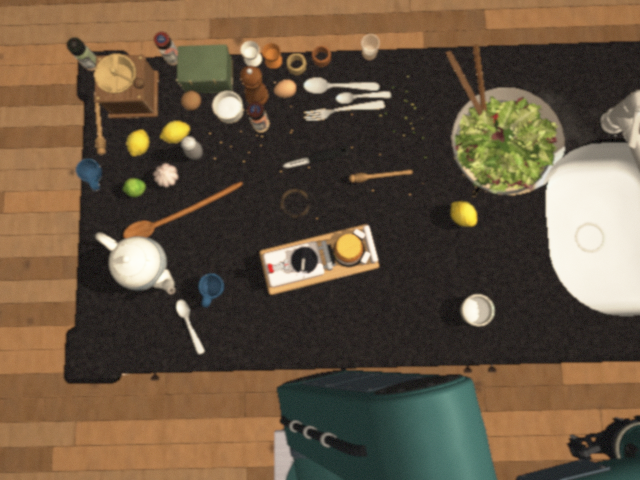

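View pics/scene0.png

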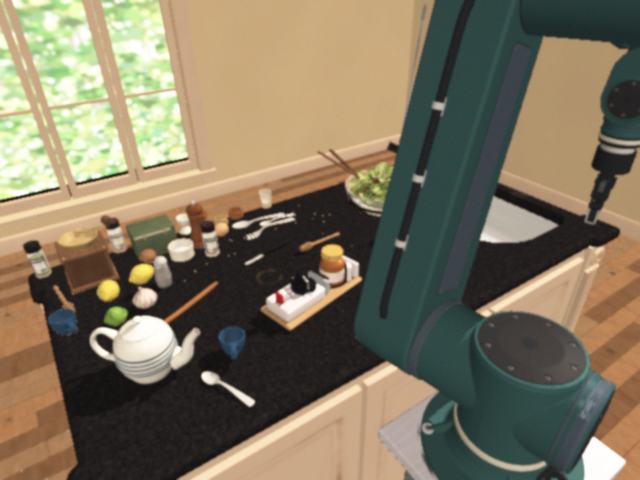

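The top view shows the holder with the cap at about (349,247), the dial at (304,260) and the red lock at (270,268), so holder +x runs towards the image's left. The mug is at (209,288), the lemon at (463,213), the ramekin at (478,310) and the dipper at (380,176). The scene view agrees with this.

```bash
cat > h.py <<'E'
import numpy as np,cv2
from bench import r, viewer, close_job
from scipy.spatial.transform import Rotation as R
def tool(o=None):
    o=o or r.get_obs();T=np.eye(4);T[:3,:3]=R.from_rotvec(o['ee_rot']).as_matrix();T[:3,3]=o['position'];return T
def cam(n,T=None):
    m=viewer.camera_model(n);return m['intrinsics'],(T@m['mount'] if n=='wrist' else m['extrinsics'])
def ray(KE,uv,z):
    K,E=KE;d=E[:3,:3]@np.linalg.solve(K,[uv[0],uv[1],1.]);p=E[:3,3];return p+d*(z-p[2])/d[2]
def blobs(mask,amin=15):
    n,l,s,c=cv2.connectedComponentsWithStats(mask.astype(np.uint8));return [(c[i],s[i]) for i in range(1,n) if s[i][4]>=amin],l
def delta(target,yaw=None,T=None):
    "shift in tool axes to world target; yaw = wanted direction of tool x axis (world angle)"
    T=tool() if T is None else T
    print('d',np.round(T[:3,:3].T@(np.array(target)-T[:3,3]),4))
    if yaw is not None:
        v=T[:3,:3].T@np.array([np.cos(yaw),np.sin(yaw),0]);print('turn',round(float(np.arctan2(v[1],v[0])),3))
E
python3 - <<'E'
from h import *
d=np.load('pics/top.npz');p=d['p'];hsv=cv2.cvtColor(p,cv2.COLOR_RGB2HSV);KE=cam('top')
H,S,V=[hsv[...,i].astype(int) for i in range(3)]
roi=np.zeros(H.shape,bool);roi[220:300,255:385]=1
red=roi&((H<6)|(H>172))&(S>150)&(V>100)
for c,s in blobs(red,4)[0]:print('red',c,s[4],ray(KE,c,.0775).round(4))
br=roi&(H>15)&(H<28)&(S>140)&(V>120)
for c,s in blobs(br,40)[0]:print('brass',c,s,ray(KE,c,.11).round(4))
hold=roi&(V>70);hold=cv2.morphologyEx(hold.astype(np.uint8),cv2.MORPH_CLOSE,np.ones((5,5)))
cs=max(cv2.findContours(hold,0,1)[0],key=cv2.contourArea);b=cv2.minAreaRect(cs);bx=cv2.boxPoints(b)
q=np.array([ray(KE,c,.014) for c in bx]);print(q.round(4),np.linalg.norm(np.diff(q,axis=0),axis=1),q.mean(0).round(4))
print(tool().round(3))
delta([.40,.0,.33])
E
```

```text
red [269.96428571 267.85714286] 28 [0.5294 0.1543 0.0775]
brass [348.22836096 245.72375691] [335 233  27  27 543] [ 0.5718 -0.0298  0.11  ]
[[ 0.5814  0.1931  0.014 ]
 [ 0.6447 -0.0853  0.014 ]
 [ 0.5294 -0.1098  0.014 ]
 [ 0.4673  0.1652  0.014 ]] [0.28548657 0.11790965 0.28187288] [0.5557 0.0408 0.014 ]
[[ 0.943  0.333 -0.     0.175]
 [ 0.333 -0.943  0.001 -0.495]
 [ 0.    -0.001 -1.     0.231]
 [ 0.     0.     0.     1.   ]]
d [ 0.3771 -0.3915 -0.0987]
```

```bash
a=".26 -.20 0 -1.0"; python3 shift.py '1 .26 -.2 0 -1;1 .26 -.2 0 -1;1 .26 -.2 0 -1;1 .26 -.2 0 -1;1 .26 -.2 0 -1;1 .26 -.2 0 -1;1 .26 -.2 0 -1;1 .26 -.2 0 -1'
python3 - <<'E'
from h import *
delta([.548,.074,.22],2.9)
E
```

```text
time: 0.77
position: [0.354, -0.2174, 0.2313]
ee_rot: [-2.456, -1.958, -0.0]
force: [1.5, -0.3, 0.1]
gripper_width: 0.999
grasp_force: 0.0
d [0.3273 0.1242 0.0113]
turn -1.554
```

```bash
python3 shift.py '1 .31 .118 .01 -1;1 .31 .118 .01 -1;1 .31 .118 .01 -1;1 .31 .118 .01 -1;1 .31 .118 .01 -1;1 .31 .118 .01 -1;1 .31 .118 .01 -1;1 .31 .118 .01 -1'; python3 shift.py '.6 0 0 0 -.55;.6 0 0 0 -.55;.6 0 0 0 -.55;.6 0 0 0 -.55;.6 0 0 0 -.55;.6 0 0 0 -.55'
python3 - <<'E'
from h import *
T=tool();p,d=viewer.read_camera('wrist');np.savez('pics/w1',p=p,d=d,T=T);cv2.imwrite('pics/w1.png',p[:,:,::-1]);print(T.round(4))
E
```

```text
time: 1.43
position: [0.5399, 0.0573, 0.221]
ee_rot: [-1.216, -2.896, 0.0]
force: [0.5, -1.1, 0.2]
gripper_width: 1.001
grasp_force: 0.0
time: 1.93
position: [0.5391, 0.055, 0.221]
ee_rot: [-0.39, -3.117, 0.0]
force: [-0.3, 0.1, -0.0]
gripper_width: 0.596
grasp_force: 0.0
[[-9.691e-01  2.467e-01 -7.000e-04  5.391e-01]
 [ 2.467e-01  9.691e-01  0.000e+00  5.500e-02]
 [ 6.000e-04 -1.000e-04 -1.000e+00  2.210e-01]
 [ 0.000e+00  0.000e+00  0.000e+00  1.000e+00]]
```

View pics/w1.png

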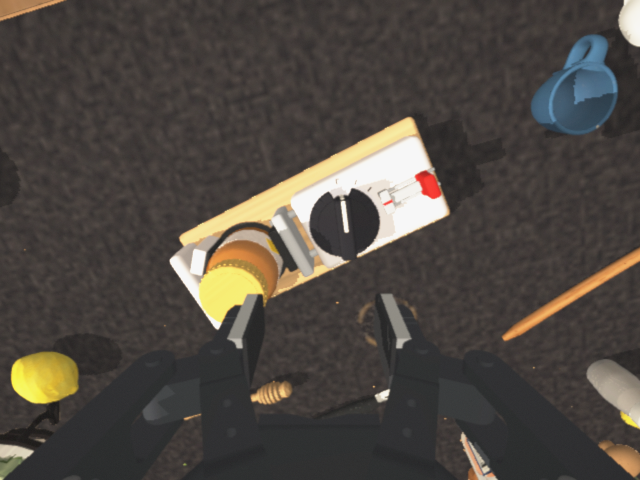

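Wrist view: the cap is at (232,293), the dial at (345,222) with its pointer stripe from about (343,195) to (347,232), the red tab at (428,184) and the red line at about (385,198).

Run:
```python
from h import *
f=np.load('pics/w1.npz');p=f['p'];KE=cam('wrist',f['T'])
hsv=cv2.cvtColor(p,cv2.COLOR_RGB2HSV);H,S,V=[hsv[...,i].astype(int) for i in range(3)]
def box(x0,y0,x1,y1):
    m=np.zeros(H.shape,bool);m[y0:y1,x0:x1]=1;return m
def rep(n,m,z,a=30):
    for c,s in blobs(m,a)[0]:print(n,c.round(1),s,ray(KE,c,z).round(4))
rep('red',box(375,160,450,215)&((H<6)|(H>172))&(S>150)&(V>80),.0775,8)
m=box(190,250,275,335)&(H>20)&(H<32)&(S>150)&(V>190);rep('cap',m,.11)
cs=max(cv2.findContours(m.astype(np.uint8),0,1)[0],key=cv2.contourArea);(c,rad)=cv2.minEnclosingCircle(cs);a=ray(KE,c,.11);print('capcirc',c,rad,a.round(4),np.linalg.norm(ray(KE,(c[0]+rad,c[1]),.11)-a))
dk=box(295,170,395,270)&(V<75);bl,l=blobs(dk,300);rep('dial',dk,.06,300)
w=box(325,185,365,240)&(V>150)&(S<60);rep('str',w,.084,20)
for c,s in blobs(w,20)[0]: pass
bl,l=blobs(w,20);i=max(range(len(bl)),key=lambda i:bl[i][1][4]);
lab=[k for k in np.unique(l) if k and (l==k).sum()==bl[i][1][4]][0]
ys,xs=np.where(l==lab);P=np.array([ray(KE,(x,y),.084)[:2] for x,y in zip(xs,ys)]);u,s,v=np.linalg.svd(P-P.mean(0));print('axis',v[0],np.degrees(np.arctan2(v[0][1],v[0][0])),np.ptp((P-P.mean(0))@v[0]))
wb=box(165,100,470,350)&(((H>8)&(H<30)&(S>60)&(V>120))|((S<60)&(V>150)))
cv2.imwrite('pics/c.png',cv2.resize(p[160:290,280:460,::-1],None,fx=4,fy=4,interpolation=cv2.INTER_CUBIC))
```

```text
red [428.4 184.3] [415 171  26  28 414] [0.5289 0.1541 0.0775]
red [387.8 202.2] [384 200   8   5  13] [0.5355 0.118  0.0775]
capcirc (218.5, 266.5) 2.12142014503479 [ 0.5455 -0.0302  0.11  ] 0.0017266654045690675
dial [350.4 231.5] [ 311  189   84   81 4125] [0.559  0.0813 0.06  ]
str [342.3 189.4] [325 185  40  15 343] [0.5138 0.0823 0.084 ]
str [344.4 216.4] [341 201   8  32 158] [0.5368 0.0788 0.084 ]
axis [0.18076174 0.98352692] 79.58586794060874 0.032604471544189134
```

View pics/c.png

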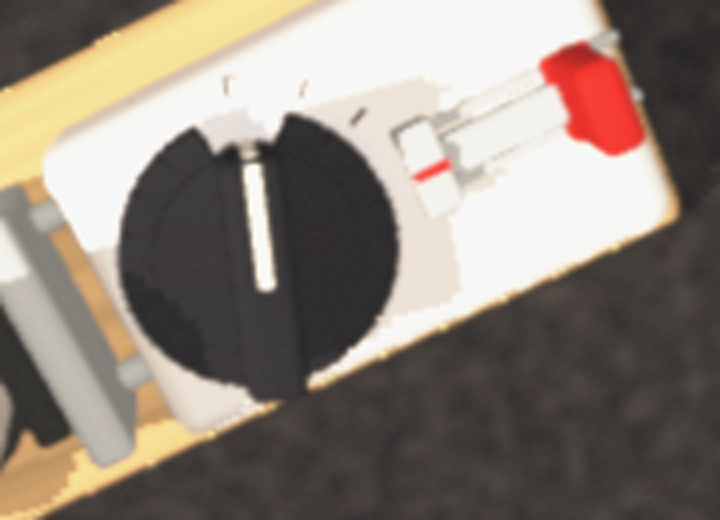

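The 4x crop shows the stripe from full-image (342.5,200) to (346.3,232.5), the bar's far end at about (348.8,259.5), the notch at the pointer end and the red line at (388,202.5).

Run:
```python
from h import *
f=np.load('pics/w1.npz');p=f['p'];KE=cam('wrist',f['T'])
hsv=cv2.cvtColor(p,cv2.COLOR_RGB2HSV);H,S,V=[hsv[...,i].astype(int) for i in range(3)]
q=lambda u,v,z:ray(KE,(u,v),z)[:2]
A,B=q(342.6,199,.084),q(348.8,259.3,.084);C=(A+B)/2
s0,s1=q(342.5,200,.084),q(346.3,232.5,.084)
red=q(387.9,202.3,.059);ang=lambda v:np.arctan2(v[1],v[0])
print('bar',A,B,np.linalg.norm(A-B),'centre',C,'barang',ang(A-B),'stripe ang',ang(s0-s1))
L,Rr=q(310,220,.06),q(380,222,.06);print('disc centre',(L+Rr)/2,np.linalg.norm(L-Rr))
print('redline',red,np.linalg.norm(red-C))
sel=np.zeros(H.shape,bool);sel[255:330,190:275]=1;m=sel&(H>20)&(H<34)&(S>120)&(V>170)
print(np.median(hsv[285:300,222:240].reshape(-1,3),axis=0))
h0=np.median(hsv[285:300,222:240].reshape(-1,3),axis=0)
m=sel&(abs(H-h0[0])<5)&(S>h0[1]-40)&(V>h0[2]-30)
bl,l=blobs(m,200)
for k in range(1,l.max()+1):
    if (l==k).sum()>200:
        cs=max(cv2.findContours((l==k).astype(np.uint8),0,1)[0],key=cv2.contourArea)
        (c,rad)=cv2.minEnclosingCircle(cs);print('cap',c,rad,q(*c,.11),rad/339*.256, (l==k).sum())
```

```text
bar [0.52179594 0.08071783] [0.57617256 0.07381397] 0.05481314201013132 centre [0.54898425 0.0772659 ] barang 3.015304428336987 stripe ang 3.028790323257784
disc centre [0.54774719 0.07866898] 0.06521607658643644
redline [0.54041583 0.12073717] 0.04430766202641405
[ 28. 134. 247.]
cap (230.26031494140625, 291.3170166015625) 31.74713134765625 [ 0.56917562 -0.02820878] 0.0239742348820059 2098
```

Run:
```python
from h import *
delta([.5485,.0775,.064],3.02)
```

```text
d [-0.0035  0.0241  0.157 ]
turn -0.131
```

```bash
python3 shift.py '.6 -.0035 .024 0 -.125;.6 -.0035 .024 .04 -.13;.6 -.0035 .024 .08 -.13;.6 -.0035 .024 .12 -.13;.6 -.0035 .024 .14 -.13;.6 -.0035 .024 .157 -.13;.6 -.0035 .024 .157 -.13;.1 -.0035 .024 .157 -.13' 70; python3 shift.py '0 0 0 0 0;0 0 0 0 0;0 0 0 0 0;0 0 0 0 0;0 0 0 0 0;0 0 0 0 0' 70
```

```text
time: 2.65
position: [0.5483, 0.0773, 0.0641]
ee_rot: [-0.194, -3.134, 0.0]
force: [0.1, 0.2, 1.2]
gripper_width: 0.468
grasp_force: 0.0
time: 3.15
position: [0.5495, 0.0768, 0.0659]
ee_rot: [0.192, 3.133, -0.002]
force: [-2.1, -4.0, 7.5]
gripper_width: 0.143
grasp_force: 68.3
```

```bash
python3 shift.py '0 0 0 -.002 .1;0 0 0 -.002 .2;0 0 0 -.002 .3;0 0 0 -.002 .4;0 0 0 -.002 .5;0 0 0 -.002 .6;0 0 0 -.002 .7;0 0 0 -.002 .8' 80; python3 shift.py '0 0 0 0 .1;0 0 0 0 .2;0 0 0 0 .3;0 0 0 0 .38;0 0 0 0 .43;0 0 0 0 .43;0 0 0 0 .43'
python3 - <<'E'
from h import *
o=r.get_obs();T=tool(o);print(o['moment'],np.arctan2(T[1,0],T[0,0]))
E
```

```text
time: 3.82
position: [0.5492, 0.0766, 0.0662]
ee_rot: [1.405, 2.809, -0.002]
force: [5.9, -5.9, -19.5]
gripper_width: 0.141
grasp_force: 82.3
time: 4.4
position: [0.5491, 0.0765, 0.0662]
ee_rot: [1.966, 2.448, -0.002]
force: [5.5, -6.1, -19.0]
gripper_width: 0.143
grasp_force: 82.3
[-1.33110814 -1.29813812 -0.09241934] 1.7884408169157502
```

```bash
python3 shift.py '.5 0 0 0 0;.5 0 0 0 0;.5 0 0 0 0;.5 0 0 -.04 0;.5 0 0 -.08 0;.5 0 0 -.12 0;.5 0 0 -.14 0;.5 0 0 -.14 0'
python3 - <<'E'
from h import *
T=tool();p,d=viewer.read_camera('wrist');np.savez('pics/w2',p=p,d=d,T=T);print(T.round(4))
c=p[60:360,160:560,::-1];cv2.imwrite('pics/w2.png',cv2.resize(c,None,fx=2,fy=2,interpolation=cv2.INTER_CUBIC))
E
```

```text
time: 5.07
position: [0.5506, 0.0775, 0.2117]
ee_rot: [1.961, 2.446, 0.008]
force: [0.1, -0.2, -0.9]
gripper_width: 0.501
grasp_force: 0.0
[[-2.173e-01  9.761e-01  8.000e-03  5.506e-01]
 [ 9.761e-01  2.173e-01  1.000e-04  7.750e-02]
 [-1.600e-03  7.800e-03 -1.000e+00  2.117e-01]
 [ 0.000e+00  0.000e+00  0.000e+00  1.000e+00]]
```

View pics/w2.png

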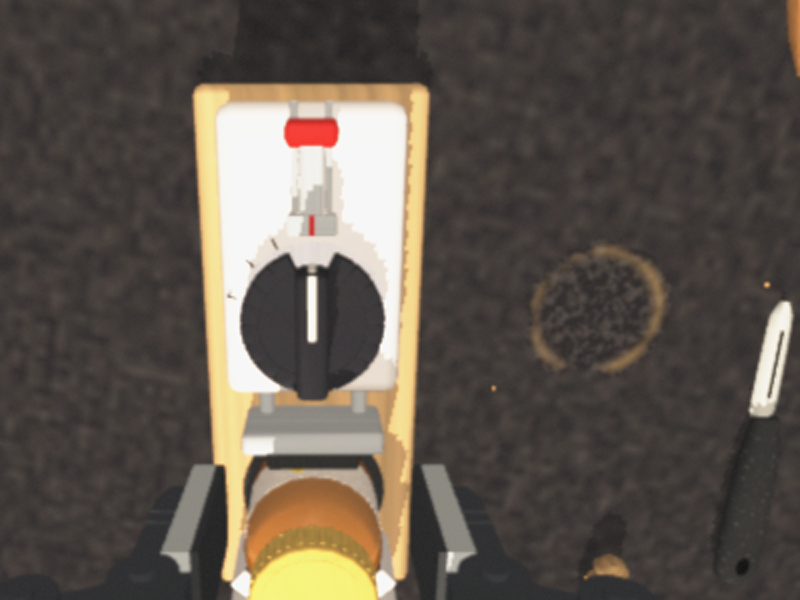

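The view shows the pointer stripe in line with the red line (both at crop column ~312) and the notch facing the bolt. The tab's centre is at crop (312,133), which is full-image (316,126.5).

Run:
```python
from h import *
f=np.load('pics/w2.npz');p=f['p'];KE=cam('wrist',f['T'])
hsv=cv2.cvtColor(p,cv2.COLOR_RGB2HSV);H,S,V=[hsv[...,i].astype(int) for i in range(3)]
m=((H<6)|(H>172))&(S>150)&(V>80);m[:100]=0;m[150:]=0;m[:,:290]=0;m[:,345:]=0
for c,s in blobs(m,50)[0]:
    q=ray(KE,c,.0775);print(c,s,q.round(4))
    w=np.linalg.norm(ray(KE,(s[0],c[1]),.0775)-ray(KE,(s[0]+s[2],c[1]),.0775));hh=np.linalg.norm(ray(KE,(c[0],s[1]),.0775)-ray(KE,(c[0],s[1]+s[3]),.0775));print(w,hh)
    delta([q[0],q[1],.064],1.785)
```

```text
[315.35276074 126.        ] [303 120  26  13 326] [0.532  0.1573 0.0775]
0.020204756851200774 0.009587571942115906
d [ 0.0819 -0.0008  0.145 ]
turn 0.005
```

```bash
python3 shift.py '.6 .04 -.001 0 0;.6 .082 -.001 0 0;.6 .082 -.001 .04 0;.6 .082 -.001 .08 0;.6 .082 -.001 .12 0;.6 .082 -.001 .145 0;.6 .082 -.001 .145 0;.1 .082 -.001 .145 0' 40; python3 shift.py '0 0 0 0 0;0 0 0 0 0;0 0 0 0 0;0 0 0 0 0;0 0 0 0 0;0 0 0 0 0' 40
```

```text
time: 5.78
position: [0.5289, 0.1571, 0.0607]
ee_rot: [-1.964, -2.449, 0.003]
force: [0.8, 0.6, 1.1]
gripper_width: 0.473
grasp_force: 0.0
time: 6.28
position: [0.531, 0.1574, 0.063]
ee_rot: [1.964, 2.449, 0.004]
force: [-1.4, -0.2, 8.7]
gripper_width: 0.243
grasp_force: 40.3
```

```bash
python3 shift.py '0 -.004 0 0 0;0 -.008 0 0 0;0 -.012 0 0 0;0 -.016 0 0 0;0 -.0195 0 0 0;0 -.0195 0 0 0;0 -.0195 0 0 0;0 -.0195 0 0 0'
```

```text
time: 6.95
position: [0.5349, 0.1397, 0.063]
ee_rot: [-1.964, -2.452, -0.007]
force: [-3.9, 10.8, 9.9]
gripper_width: 0.245
grasp_force: 40.5
```

```bash
python3 shift.py '.6 0 0 0 0;.6 0 0 0 0;.6 0 0 0 0;.6 0 0 -.04 0;.6 0 0 -.08 0;.6 0 0 -.12 0;.6 0 0 -.157 0;1 -.03 0 -.157 0'; python3 shift.py '1 -.04 0 0 0;1 -.08 0 0 0;1 -.12 0 0 0;1 -.144 0 0 0;1 -.144 0 0 0;1 -.144 0 0 0'
python3 - <<'E'
from h import *
T=tool();p,d=viewer.read_camera('wrist');np.savez('pics/w3',p=p,d=d,T=T);print(T.round(4))
cv2.imwrite('pics/w3.png',p[:,:,::-1])
E
```

```text
time: 7.62
position: [0.5422, 0.1114, 0.2254]
ee_rot: [1.957, 2.449, 0.011]
force: [2.4, -0.2, 0.9]
gripper_width: 0.722
grasp_force: 0.0
time: 8.12
position: [0.572, -0.033, 0.2182]
ee_rot: [-1.968, -2.448, 0.0]
force: [-1.0, -0.2, 0.2]
gripper_width: 1.003
grasp_force: 0.0
[[-2.148e-01  9.767e-01 -3.000e-04  5.720e-01]
 [ 9.767e-01  2.148e-01 -0.000e+00 -3.300e-02]
 [ 0.000e+00 -3.000e-04 -1.000e+00  2.182e-01]
 [ 0.000e+00  0.000e+00  0.000e+00  1.000e+00]]
```

View pics/w3.png

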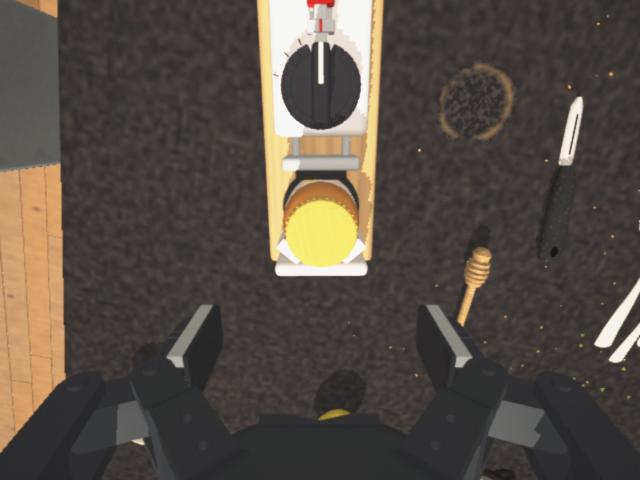

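The lock tab now sits up against the strap at about (320,3), and the pointer stripe is still in line with it. The cap's top face is centred at about (321,233).

Run:
```python
from h import *
f=np.load('pics/w3.npz');p=f['p'];T=f['T'];KE=cam('wrist',T)
hsv=cv2.cvtColor(p,cv2.COLOR_RGB2HSV);H,S,V=[hsv[...,i].astype(int) for i in range(3)]
h0=np.median(hsv[222:244,310:332].reshape(-1,3),axis=0)
m=(abs(H-h0[0])<5)&(V>h0[2]-35)&(S>h0[1]-60);m[:190]=0;m[275:]=0;m[:,275:][:,95:]=0;m[:,:275]=0
cs=max(cv2.findContours(m.astype(np.uint8),0,1)[0],key=cv2.contourArea);e=cv2.fitEllipse(cs);print(e,cv2.boundingRect(cs))
q=ray(KE,e[0],.11);x,y,w,hh=cv2.boundingRect(cs)
print(q,np.linalg.norm(ray(KE,(x,e[0][1]),.11)-ray(KE,(x+w,e[0][1]),.11)),np.linalg.norm(ray(KE,(e[0][0],y),.11)-ray(KE,(e[0][0],y+hh),.11)))
delta([q[0],q[1],.080],T=T)
```

```text
((320.7431945800781, 233.76220703125), (65.09976196289062, 69.39191436767578), 91.40560150146484) (286, 201, 71, 66)
[ 0.57366818 -0.03012843  0.11      ] 0.05531701380291033 0.0539699005730567
d [0.0025 0.0023 0.1382]
```

```bash
python3 shift.py '1 .0025 .0023 .04 0;1 .0025 .0023 .08 0;1 .0025 .0023 .12 0;1 .0025 .0023 .139 0;1 .0025 .0023 .139 0;.3 .0025 .0023 .139 0;0 .0025 .0023 .139 0;0 .0025 .0023 .139 0' 110; python3 shift.py '0 0 0 0 0;0 0 0 0 0;0 0 0 0 0;0 0 0 0 0' 110
python3 - <<'E'
from h import *
o=r.get_obs();T=tool(o);print(o['moment'],np.arctan2(T[1,0],T[0,0]))
E
```

```text
time: 8.83
position: [0.5737, -0.0288, 0.0815]
ee_rot: [1.964, 2.45, -0.001]
force: [-7.9, 4.1, 32.9]
gripper_width: 0.623
grasp_force: 109.1
time: 9.17
position: [0.5738, -0.0288, 0.0819]
ee_rot: [1.964, 2.449, 0.001]
force: [-8.6, -0.3, 14.9]
gripper_width: 0.615
grasp_force: 112.1
[-0.01357043  1.81542744 -0.09030408] 1.7898887648048682
```

```bash
python3 shift.py '0 0 0 -.002 0;0 0 0 -.002 -.06;0 0 0 -.0025 -.12;0 0 0 -.0025 -.18;0 0 0 -.003 -.24;0 0 0 -.003 -.3;0 0 0 -.0035 -.4;0 0 0 -.0035 -.4' 115
python3 - <<'E'
from h import *
o=r.get_obs();T=tool(o);print(o['moment'],np.arctan2(T[1,0],T[0,0]))
T=tool();p,d=viewer.read_camera('wrist');np.savez('pics/w4',p=p,d=d,T=T)
cv2.imwrite('pics/w4.png',p[:,:,::-1])
E
```

```text
time: 9.83
position: [0.5733, -0.0285, 0.0832]
ee_rot: [-1.432, -2.796, -0.0]
force: [-1.1, 1.3, -9.8]
gripper_width: 0.615
grasp_force: 126.6
[0.25862564 0.23905521 0.56429851] 2.1948085036027525
```

View pics/w4.png

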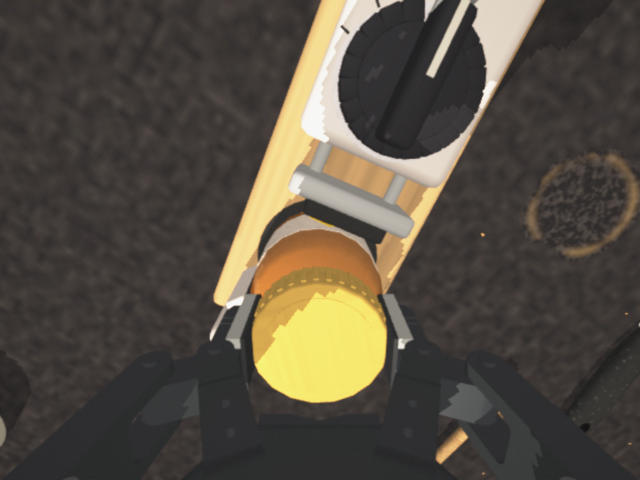

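The cap is held squarely between both pads, with the cap top centred at about (320,345) and pads at columns 245 and 397. I'm turning on.

```bash
python3 shift.py '0 0 0 -.0003 -.1;0 0 0 -.0006 -.2;0 0 0 -.0009 -.3;0 0 0 -.0012 -.4;0 0 0 -.0015 -.5;0 0 0 -.0015 -.5'
python3 - <<'E'
from h import *
o=r.get_obs();T=tool(o);print(o['moment'],np.arctan2(T[1,0],T[0,0]))
E
python3 shift.py '0 0 0 -.0003 -.1;0 0 0 -.0006 -.2;0 0 0 -.0009 -.25;0 0 0 -.001 -.3;0 0 0 -.001 -.3'
python3 - <<'E'
from h import *
o=r.get_obs();T=tool(o);print(o['moment'],np.arctan2(T[1,0],T[0,0]))
E
```

```text
time: 10.38
position: [0.5733, -0.0286, 0.0845]
ee_rot: [-0.701, -3.062, 0.0]
force: [-3.9, -0.1, -10.5]
gripper_width: 0.614
grasp_force: 126.9
[-0.07616119  0.71790393  0.36849555] 2.691518777976906
time: 10.8
position: [0.5734, -0.029, 0.0861]
ee_rot: [0.243, 3.132, -0.002]
force: [-7.0, -2.3, -1.5]
gripper_width: 0.616
grasp_force: 128.2
[-0.43792725  1.16051711 -0.08450274] 2.986492094499364
```

```bash
python3 shift.py '0 0 0 0 -.03;0 0 0 -.001 -.03;0 0 0 -.003 -.03'
python3 - <<'E'
from h import *
o=r.get_obs();print(o['force'],o['moment'])
E
python3 shift.py '0 0 0 -.005 0;0 0 0 -.01 0;0 0 0 -.016 0;0 0 0 -.022 0;0 0 0 -.028 0;0 0 0 -.031 0;0 0 0 -.031 0;0 0 0 -.031 0'
python3 - <<'E'
from h import *
o=r.get_obs();T=tool();print(o['force'],o['moment'],T.round(3));p,d=viewer.read_camera('wrist')
cv2.imwrite('pics/w5.png',p[:,:,::-1])
p,d=viewer.read_camera('scene');cv2.imwrite('pics/s5.png',cv2.resize(p[200:340,220:420,::-1],None,fx=4,fy=4,interpolation=cv2.INTER_CUBIC))
E
```

```text
time: 11.05
position: [0.5734, -0.0292, 0.0889]
ee_rot: [0.201, 3.135, -0.002]
force: [-4.3, -3.6, -2.4]
gripper_width: 0.611
grasp_force: 127.8
[-4.25880473 -3.64905086 -2.40890314] [-0.63048316  0.88156669 -0.04201422]
time: 11.72
position: [0.5737, -0.0288, 0.1194]
ee_rot: [0.191, 3.135, -0.0]
force: [0.3, -0.4, -0.0]
gripper_width: 0.614
grasp_force: 128.2
[ 0.26547335 -0.35897443 -0.03306707] [-0.03260459 -0.00398954  0.03943666] [[-0.993  0.122  0.     0.574]
 [ 0.122  0.993 -0.    -0.029]
 [-0.     0.    -1.     0.119]
 [ 0.     0.     0.     1.   ]]
```

View pics/w5.png

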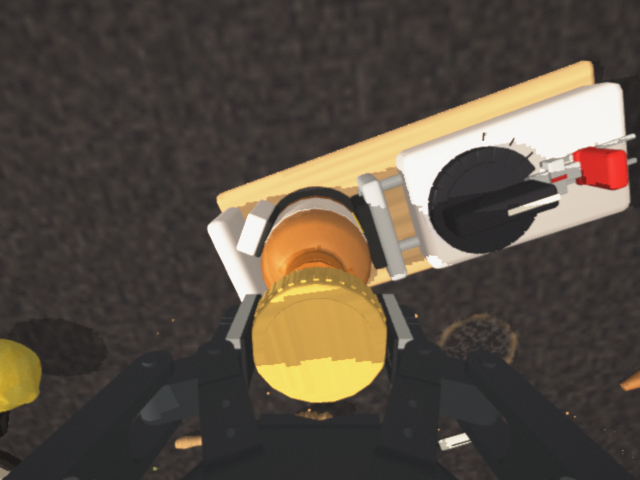

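View pics/s5.png

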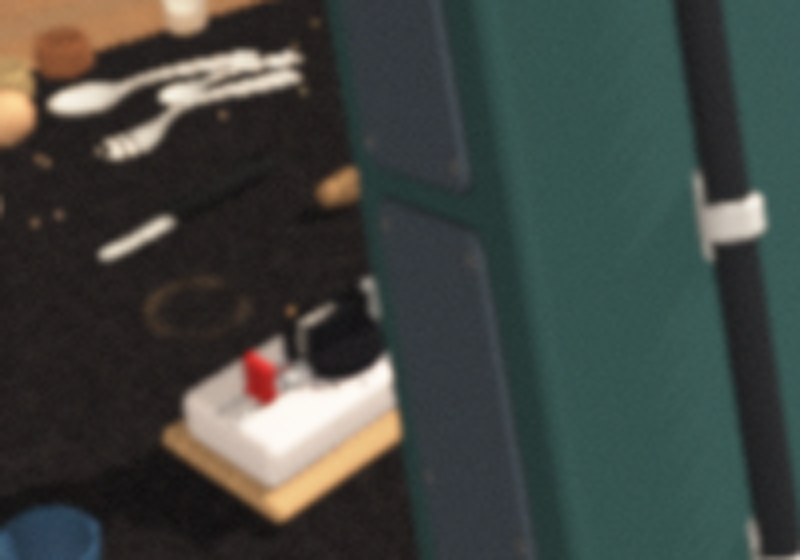

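The wrist view shows the cap lifted level in the pads, with the jar's neck visible beneath it at (318,258). The lock tab is home at (602,168), and the scene view shows the tab up against the dial. The tool force is near zero, so the cap is clear of the jar.

```bash
python3 -c "
from bench import r, viewer, close_job
print(close_job())"
```

```text
the job is handed in; nothing more can be done
None
```

The job is handed in at about 12 s robot time, verdict not reported: dial clamped at the mark, lock home, and the cap unscrewed about 1.23 rad by tool rotation and held level roughly 25 mm above the jar's rim; the clamping force and jar rotation were not measured directly.

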